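# Start a coach screw in a utensil rail

## Robot

A 7-joint arm with a two-finger parallel gripper is mounted at the origin on a cart in front of the work surface, level with it; the furniture and walls round the work are solid. World frame = base frame: x ahead of the robot, y to its left, z up, the work surface at z = 0. Lengths are in mm, angles in rad, forces in N, time in s.
With the tool pointing down it reaches from about 400 to 900 mm from the base axis. Payload 5.6 kg.
Tool frame: the origin (TCP) lies midway between the tips of the shut fingers; the grasp point (between the pads) lies 19 mm behind it; z points along the fingers, y is the line along which they close (so a half turn about z gives the same grasp; the last joint's range is limited). The gripper opens to 92 mm and grips with 3 to 60 N. Pads are 20 mm wide; open, the fingers measure 128 mm over their backs; the gripper's body (75 mm by 189 mm) begins 69 mm behind the grasp point.
Start: joints at [-1.185, 0.468, -0.012, 1.603, 0.006, 1.071, -0.056], TCP at [270.297, 591.142, 214.592] pointing down, gripper open.
Joint ranges: [-2.53, 2.53], [-0.31, 2.02], [-1.57, 1.55], [0.28, 2.44], [-1.29, 4.43], [0.15, 1.84], [-2.92, 2.92]. Speed limits (rad/s): [2.57, 2.57, 3.14, 3.14, 3.14, 3.14, 3.14].

## Interface

Orientations are given as a rotation vector (axis times angle).
In Python, from cell import robot, grip, kin, viewer gives the robot as it stands. Calls block until the motion is done:
- robot.movep(position, orientation): joint-space move of the TCP to a pose.
- robot.servo_line(position, feed=150, rotation=None): straight line of the TCP; rotation=None keeps the orientation; feed is the mean speed in mm/s.
- robot.goto_joints(angles): joint-space move.
- grip(opening, newtons=None): opening from 0.0 (shut) to 1.0 (fully open); newtons is the grip in N (None keeps the last); returns when the fingers have stopped.
- robot.hold(seconds).
- kin.ik(position, orientation): joint angles nearest the present ones, or None.
- robot.observe(): the state.
- viewer.read_camera(name): name is "scene" or "side" or "wrist"; returns the picture (480x640x3 uint8, red, green, blue); there is no depth.
- viewer.camera_info(name): a dict with "camera_matrix" (3x3 intrinsics, pixels), "k1" (the pictures are not rectified: a ray, as slopes to the right and down, at radius r is drawn at 1 + k1 r^2 times it, then the intrinsics apply), "R" (3x3) and "t" (3): a world point X has camera coordinates R X + t. Camera axes: x right, y down, z forward; pixel columns grow to the right and rows downward; lengths in mm; the calibration is good to about 2 mm. A picture is of the moment at which its call begins: read the wrist's pose just before it. camera_info takes no time and is no camera call; for the wrist camera it gives the pose at the moment of the call.
A pose or a line that the arm cannot do raises robot.IKError and nothing moves.
- robot.job_done(): hands the job in; it is judged then, once.
Trained networks look in the newest picture that a camera, given by its name, has taken for a name from the list of things; names that differ only in an ending like _2 or _b are one class to them, and where a whole thing is asked for, a point or a joint stands for the part that bears it (a point fixed in the world has none). Each returns a list of dicts, best first, with "confidence" (0 to 1); they miss things now and then, are a little off and sometimes report something else, mostly with a low value. They report only what shows in the picture. A call takes as long as a camera call.
- viewer.silhouettes(name, camera): "mask" (480x640 bool, what is visible of it).
- viewer.pinpoint(name, camera): "at" ([x, y, z] in mm, in the coordinates of the camera as it stood for that picture, good to about 4 mm: a listed point, or the origin of a listed thing).
The state is a dict: "t": time; "joints": joint angles; "joint_velocities": joint speeds; "joint_torque": joint torques, N m; "tcp_pos": TCP position; "tcp_rot": TCP orientation; "contact_force": force on the tool from outside, world axes, zero at the start; "wrist_torque": the same for the moment, N m; "grip_width": opening from 0.0 (shut) to 1.0 (fully open); "grip_force": force on a finger pad.
Only numpy, scipy, OpenCV 4.12 (cv2) and the standard library are available. Lean on these libraries where they do the work, as an engineer would, in place of code of your own. Each camera call takes 0.05 s, during which the arm holds its last target. There are 200 camera calls.

## Task

One of the three square-headed screws in the oak utensil rail still stands proud. Take the T-handled socket driver, set it on that screw and, pressing firmly but not with all your might, turn it clockwise so that it bites and goes in until its collar is down on the steel strap; do not let it spin round without going in and stop once it is home. Then take the driver off and stand it upright on the bare worktop again, clear of the rail, touching the screw only with the driver and leaving the mug, jar and tin where they are.

Things in the scene. Friction and masses are not known exactly. Their poses are not given: they have to be found in the camera images.
- driver: Stubby T-handled socket driver, 100 mm tall, 0.2 kg, standing loose on the worktop, mouth down. Origin: centre of the mouth, z up its axis. Steel socket block 30 x 30 mm, 16 mm high, with a square hole 17.6 mm wide, 8 mm deep, open below, sides along the driver's x and y; 12 mm shaft; on top a wooden cross bar 80 mm long (driver x), 16 mm wide (y), 22 mm high.
- driver_bar (a point): Middle of the driver's cross bar, 89 mm above its origin: the place to grip, across the 16 mm width (driver y). Same axes as the driver.
- driver_seat (a point): Ceiling of the driver's square socket, 8 mm above its origin; it presses on the screw's crown when fully seated.
- screw_top (a point): Top centre of the proud screw's head, z up, turning with it; 41.5 mm over the worktop as found. From the top: conical crown 2.5 mm high (12 mm across, 16 mm at its foot), square body 16 x 16 mm, 6.5 mm high, sides along this point's x and y, round collar 24 mm across, 3 mm thick. The socket fits in any quarter turn, with 0.8 mm play each way and 0.1 rad of turning play either way.
- pilot: The proud screw in its pilot hole. Origin fixed on the screw's axis at the top of the strap, z up; it does not turn.
- feed (a joint): How far the screw has gone in, m: 0 as found, 0.0045 with its collar down on the strap. It goes in 10 mm per turn clockwise from above (1.6 mm per rad), about 2.8 rad in all, and only under pressure (driver's weight included): below about 10 N it spins in place, at 13 to 22 N it threads in as it turns and over 40 N splits the wood. Turning takes about 0.06 N m. It stays where it is left.
- lost (a joint): Damage to the pilot hole, rad, 0 as found: grows by the clockwise turning that did not feed the screw (too light pressure, or turning on when it is home). Beyond 0.6 rad the hole is stripped.
- rail_board: Oak utensil rail fixed on the worktop, 70 x 230 mm, 22 mm thick, with a 3 mm steel strap (30 x 206 mm) along its middle: strap top 25 mm over the worktop. Origin: underside centre, long axis y. Four steel hooks reach 63 mm from the centre line on its +x side, 37 mm high. Screws on the centre line at y = -62, 0 and 62 mm; which one is proud varies.
- set_screw_a: A like screw that is already home, its top 12 mm above the strap; leave it. Origin: under its collar, on the strap.
- set_screw_b: The other screw that is already home. Origin: under its collar, on the strap.
- mug_spare: Bystander: white mug with small leaves, 92 x 127 x 95 mm. Origin under its centre.
- honey_jar: Bystander: glass honey jar with grey lid, 71 mm across, 110 mm tall. Origin under its centre.
- tin_small: Bystander: small food tin, 75 mm across, 58 mm tall. Origin under its centre.

How it is judged (in metres and radians):
On the way, in this order (a step that is already met when the one before it is completed fails the run):
1. the driver is lifted off the worktop (height (world z) of driver above 0.02 m), for 0.1 s.
2. the socket sits down over the proud screw's head (distance between driver_seat and screw_top below 0.003 m), for 0.05 s.
3. the first thread is cut: the screw, turned by the driver, has gone in more than 2.5 mm (value of joint feed above 0.0025 m and horizontal distance between driver_seat and screw_top below 0.004 m), for 0.05 s.
At the end, for the whole second after the job is handed in: The screw is in to within 0.6 mm of its collar lying on the strap, less than 0.6 rad of turn was lost, and the driver stands upright (within 0.1 rad) and still on the bare worktop (its underside within 4 mm of the worktop's level), not touching the rail (value of joint feed above 0.0039 m and value of joint lost below 0.6 rad and height (world z) of driver between -0.004 and 0.004 m and angle between driver's own z axis and vertical below 0.1 rad and linear speed of driver below 0.02 m/s and contact force between driver and rail_board below 0.1 N).
It fails at once if the pilot hole is stripped: the screw was turned more than 0.6 rad without going in (value of joint lost above 0.6 rad).
It fails at once if the driver presses on the screw with more than 40 N (contact force between driver and pilot above 40 N).
It fails at once if the screw is handled with the fingers instead of the driver (contact force between the fingers and pilot above 0.5 N).
It fails at once if the mug, jar or tin is pushed more than 2 cm (distance of any of mug_spare, honey_jar, tin_small from where it was at the start of the episode above 0.02 m).
It also fails if it takes over 72 s, if anything falls off the work surface, if the arm or the gripper's body presses on something with over 40 N, if the wrist force passes 120 N, or if a joint passes its speed limit or range.

## Working session

There is one attempt and no reset: what is moved stays moved. The work goes in short steps, each a Python script; the robot and the scene stay as the last script left them, time stands still between calls to the robot, and variables do not carry over. Pictures are saved under pics/ and viewed, at most 10 in all, crops included, and the job is handed in when it is done.

```bash
ls; mkdir -p pics; cat > h.py <<'E'
import numpy as np, cv2
from scipy.spatial.transform import Rotation as R
from cell import robot, grip, kin, viewer
def world(cam, p, info=None):
    i=info or viewer.camera_info(cam); return np.array(i["R"]).T@(np.array(p)-np.array(i["t"]))
def ray(cam,uv,z,info=None):
    i=info or viewer.camera_info(cam);K=np.array(i["camera_matrix"]);k=i["k1"]
    d=np.array([(uv[0]-K[0,2])/K[0,0],(uv[1]-K[1,2])/K[1,1]]);s=d.copy()
    for _ in range(20): s=d/(1+k*(s@s))
    Rm=np.array(i["R"]);c=-Rm.T@np.array(i["t"]);v=Rm.T@np.array([s[0],s[1],1]);return c+v*(z-c[2])/v[2]
def pix(cam,X,info=None):
    i=info or viewer.camera_info(cam);K=np.array(i["camera_matrix"]);c=np.array(i["R"])@np.array(X)+np.array(i["t"])
    s=c[:2]/c[2];s=s*(1+i["k1"]*(s@s));return K[:2,:2]@s+K[:2,2]
def save(n,im): cv2.imwrite(f"pics/{n}.png",cv2.cvtColor(im,cv2.COLOR_RGB2BGR))
def down(a): # tool z down, tool x at angle a in world
    return (R.from_euler('z',a)*R.from_rotvec([np.pi,0,0])).as_rotvec()
E
python3 - <<'E'
from h import *
o=robot.observe(); print(o["t"],o["tcp_rot"],o["tcp_pos"])
for c in("scene","side"):
    im=viewer.read_camera(c);save(c,im)
    i=viewer.camera_info(c)
    print(c,(-np.array(i["R"]).T@np.array(i["t"])).round(0))
    for n in("driver","driver_bar","screw_top","pilot","rail_board","set_screw_a","mug_spare","honey_jar","tin_small"):
        print(n,[(round(d["confidence"],2),world(c,d["at"]).round(0)) for d in viewer.pinpoint(n,c)[:3]])
E
```

```text
pics
0.0 [-6.68465875e-01 -3.06941889e+00  2.79903417e-03] [270.08937402 590.58214913 213.62054895]
scene [ 253. -591.  692.]
driver [(0.82, array([447.,  -2.,  -1.]))]
driver_bar [(0.75, array([452.,  -3.,  88.]))]
screw_top [(0.66, array([465., 176.,  39.])), (0.59, array([446.,   1.,  -2.]))]
pilot [(0.66, array([462., 177.,  26.]))]
rail_board [(0.93, array([465., 176.,  -2.]))]
set_screw_a [(0.64, array([402., 169.,  23.])), (0.63, array([526., 189.,  26.]))]
mug_spare [(0.95, array([671.,  59.,  -4.]))]
honey_jar [(0.68, array([603., -94.,  -1.]))]
tin_small [(0.55, array([ 594., -192.,    4.]))]
side [884. 577. 633.]
driver [(0.63, array([454.,  -3.,   1.]))]
driver_bar [(0.91, array([451.,   0.,  86.])), (0.7, array([674.,  60.,  -2.]))]
screw_top [(0.49, array([465., 182.,  42.]))]
pilot [(0.5, array([461., 180.,  24.]))]
rail_board [(0.72, array([461., 179.,   0.]))]
set_screw_a [(0.63, array([521., 187.,  24.])), (0.52, array([399., 170.,  27.]))]
mug_spare [(0.6, array([670.,  59.,  -2.])), (0.42, array([465., 179.,  43.]))]
honey_jar [(0.6, array([599., -91.,  -4.]))]
tin_small [(0.63, array([ 593., -191.,    4.])), (0.5, array([449.,  -2.,  10.]))]
```

View pics/scene.png

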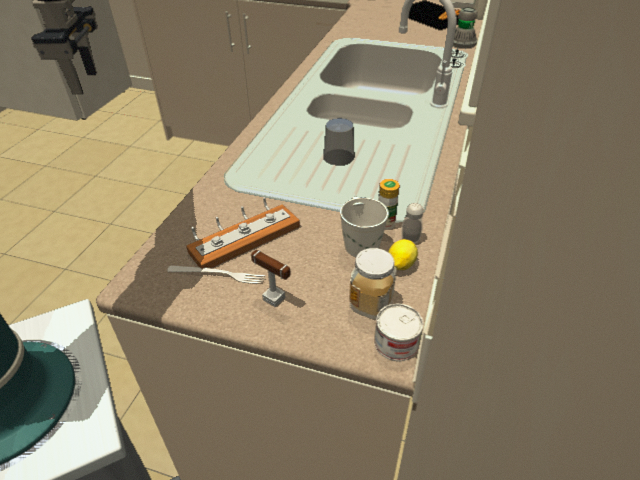

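View pics/side.png

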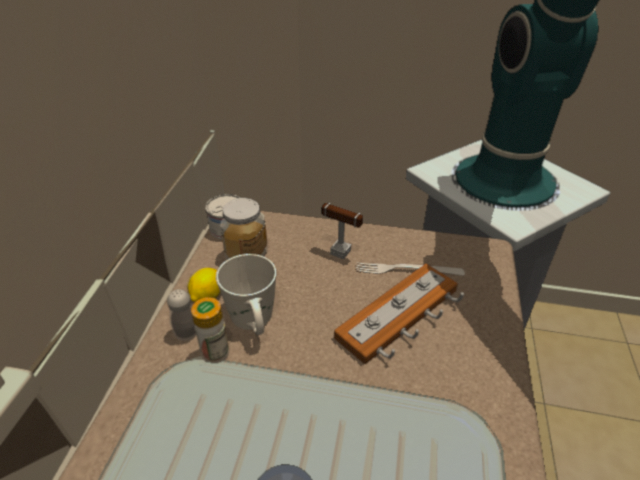

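The scene shows the driver at about (272,280), with a fork lying between it and the rail. The rail has three screws and its hooks point away from the driver. The networks put the proud screw in the middle, near (465,179). Next I check both from near with the wrist camera.

```bash
python3 - <<'E'
from h import *
print(ray("scene",(254,257),92),ray("scene",(287,271),92),ray("side",(324,211),92),ray("side",(359,219),92))
o=robot.observe()
M=R.from_rotvec(o["tcp_rot"]).as_matrix();print(M.round(2))
# candidates for grasp yaw
for a in np.arange(-3,3.2,0.5):
    q=kin.ik([450,-2,250],down(a)); p=kin.ik([465,179,250],down(a)); print(a,None if q is None else q[6].round(2) , None if p is None else p[6].round(2))
def look(tag,xy,z,a):
    robot.movep([*xy,z],down(a)); 
    i=viewer.camera_info("wrist");print("cam",(-np.array(i["R"]).T@np.array(i["t"])).round(0))
    im=viewer.read_camera("wrist");save(tag,im)
    for n in("driver","driver_bar","screw_top","pilot","rail_board","set_screw_a"):
        print(n,[(round(d["confidence"],2),world("wrist",d["at"],i).round(1)) for d in viewer.pinpoint(n,"wrist")[:3]])
look("w1",(455,90),300,0)
print(robot.observe()["t"],robot.observe()["joints"])
E
```

```text
[432.01986555  23.66452227  92.        ] [468.98012234 -34.18186229  92.        ] [471.9780998  -25.41647629  92.        ] [434.03541723  28.41810229  92.        ]
[[-0.91  0.42  0.  ]
 [ 0.42  0.91  0.  ]
 [-0.    0.   -1.  ]]
-3.0 1.68 1.3
-2.5 2.18 1.78
-2.0 2.67 2.27
-1.5 -2.86 2.75
-1.0 -2.36 -2.52
-0.5 -1.86 -2.02
0.0 -1.56 -1.87
0.5 -1.07 -1.39
1.0 -0.58 -0.91
1.5 -0.08 -0.42
2.0 0.41 0.06
2.5 0.91 0.54
3.0 1.4 1.02
cam [526.  91. 469.]
driver [(0.61, array([ 4.51e+02, -3.00e+00, -2.00e-01]))]
driver_bar [(0.61, array([451.6,  -2.2,  90.7]))]
screw_top [(0.79, array([460.8, 177.3,  38.8]))]
pilot [(0.78, array([461.9, 177.8,  25.3])), (0.36, array([672.8,  63.8,   4.2]))]
rail_board [(0.58, array([464.6, 179.2,  -0.9]))]
set_screw_a [(0.63, array([526. , 190.5,  25.4])), (0.53, array([403.1, 165.8,  24.4]))]
3.3 [-0.88188996  0.03970898  0.643351    1.9681266  -0.02594136  1.14206913
 -1.79842578]
```

View pics/w1.png

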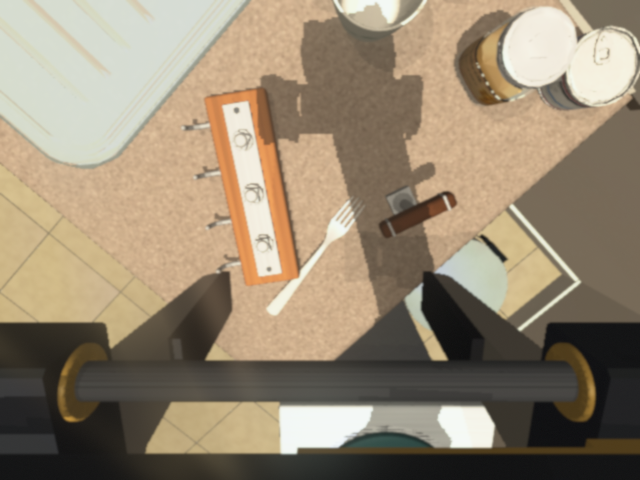

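The middle screw, at about (253,193), looks proud; the driver's socket is at about (401,200). I take a closer look at the screw to get its head's heading, then grasp the driver.

```bash
python3 - <<'E'
from h import *
a=2.14
robot.movep([463-10*np.cos(a),178-10*np.sin(a),190],down(a)); robot.hold(0.3)
i=viewer.camera_info("wrist");im=viewer.read_camera("wrist")
for n in("screw_top","pilot","rail_board","set_screw_a"):
    print(n,[(round(d["confidence"],2),world("wrist",d["at"],i).round(1)) for d in viewer.pinpoint(n,"wrist")[:3]])
print("cam",(-np.array(i["R"]).T@np.array(i["t"])).round(0))
u=pix("wrist",[463,178,40],i);print(u)
import json;json.dump({k:np.array(v).tolist() for k,v in i.items()},open("w2.json","w"))
cv2.imwrite("pics/w2raw.png",im[...,::-1])
x,y=u.astype(int);x0,y0=max(x-80,0),max(y-60,0);print(x0,y0)
cv2.imwrite("pics/w2.png",cv2.resize(im[y0:y0+120,x0:x0+160,::-1],None,fx=5,fy=5,interpolation=cv2.INTER_CUBIC))
print(robot.observe()["t"],robot.observe()["joints"].round(2))
E
```

```text
screw_top [(0.93, array([461. , 175.1,  41. ]))]
pilot [(0.9, array([463.3, 179.4,  25.9]))]
rail_board [(0.67, array([464.5, 177.7,   0.6]))]
set_screw_a [(0.73, array([527. , 186.4,  24.4])), (0.61, array([404. , 165.6,  23.2]))]
cam [430. 230. 360.]
[325.82218803 212.2589646 ]
245 152
5.6583 [-0.78  0.25  0.42  2.02 -0.13  0.91  0.28]
```

View pics/w2.png

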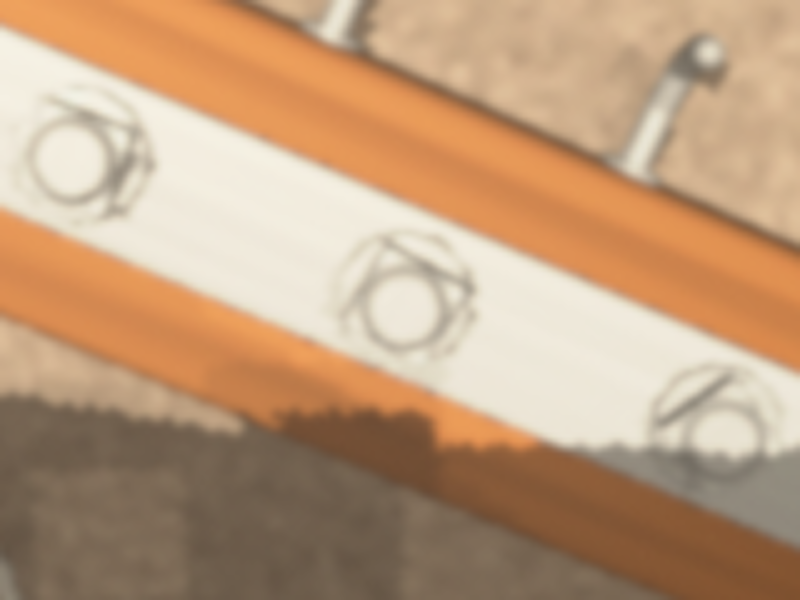

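The proud middle screw has its crown circle centred at full-picture pixel (325.4,213.4). Two edges of its square run (385,240)-(472,290) and (385,240)-(345,310) in the crop. I turn those into a position and a heading.

```bash
python3 - <<'E'
from h import *
import json
i=json.load(open("w2.json"));f=lambda x,y,z:ray("wrist",(245+x/5-.4,152+y/5-.4),z,i)
print("screw",f(402,307,41.5))
for p,q in(((385,240),(472,290)),((385,240),(345,310))):
    d=f(*q,39)-f(*p,39);print(np.linalg.norm(d),np.arctan2(d[1],d[0]))
# strap edge
d=f(800,372,25)-f(0,30,25);print("strap",np.arctan2(d[1],d[0]))
# now close look at driver
a=2.12
robot.movep([451-10*np.cos(a),-2-10*np.sin(a),210],down(a)); robot.hold(0.3)
i=viewer.camera_info("wrist");im=viewer.read_camera("wrist")
for n in("driver","driver_bar","driver_seat"):
    print(n,[(round(d["confidence"],2),world("wrist",d["at"],i).round(1)) for d in viewer.pinpoint(n,"wrist")[:3]])
ms=viewer.silhouettes("driver_bar","wrist")
json.dump({k:np.array(v).tolist() for k,v in i.items()},open("w3.json","w"))
if ms: m=ms[0]["mask"];print(ms[0]["confidence"],m.sum(),np.argwhere(m).min(0),np.argwhere(m).max(0)); im=im.copy();cs,_=cv2.findContours(m.astype(np.uint8),0,1);cv2.drawContours(im,cs,-1,(255,0,0),1)
cv2.imwrite("pics/w3.png",im[...,::-1])
print(robot.observe()["t"],robot.observe()["joints"].round(2))
E
```

```text
screw [462.60071025 177.32052855  41.5       ]
17.270281122469864 0.04395228108025299
13.999713334153881 -1.5197077414532945
strap 0.16459298326649058
driver [(0.69, array([448.9,  -1.4,  -2.4]))]
driver_bar [(0.69, array([454.8,   0.5,  89. ]))]
driver_seat [(0.97, array([453.9,  -3.8,   9.5])), (0.38, array([460.4, 174.2,  42. ]))]
0.49 2449 [168 311] [271 343]
6.9667 [-0.55  0.14  0.55  2.09 -0.09  0.93  0.6 ]
```

View pics/w3.png

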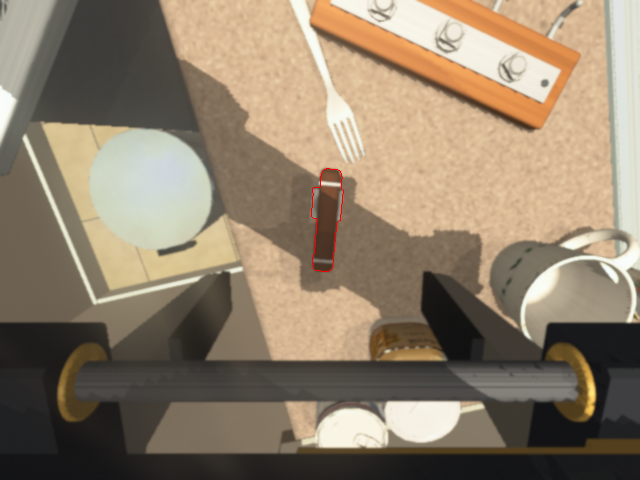

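The close look shows the bar running from about (331,170) to (322,271), clear of the jar and fork. I compute its pose, grasp it and lift.

```bash
python3 - <<'E'
from h import *
import json
i=json.load(open("w3.json"))
A=ray("wrist",(331.5,184),100,i);B=ray("wrist",(322.5,261),100,i)
E1=ray("wrist",(331,170),98,i);E2=ray("wrist",(322.5,271),92,i)
d=A-B;a=np.arctan2(d[1],d[0]);c=(E1+E2)/2;print(a,(A+B)/2,E1,E2,np.linalg.norm(E1-E2),c)
c=(c[:2]+(A+B)[:2]/2)/2
print("use",c)
assert abs(a-2.12)<.25 and np.linalg.norm(c-[451,-1])<8
robot.movep([*c,150],down(a)); 
robot.servo_line([*c,70],feed=80)
f0=robot.observe()["contact_force"]
grip(0.0,20); robot.hold(.3)
o=robot.observe();print("grip",o["grip_width"]*92,o["grip_force"],o["contact_force"],f0,o["t"],o["tcp_pos"])
grip(0.0,55); robot.hold(.2)
robot.servo_line([*c,170],feed=80);robot.hold(.3)
o=robot.observe();print(o["contact_force"],o["wrist_torque"],o["grip_width"]*92,o["t"],o["joints"].round(2))
E
```

```text
2.0094752719530686 [452.14016509  -1.30056947 100.        ] [433.83276174  34.17418884  98.        ] [470.59274114 -37.93013753  92.        ] 81.15620720291149 [452.21275144  -1.87797435  95.        ]
use [452.17645827  -1.58927191]
grip 15.839268208812856 19.959939122200012 [-0.61434943 -0.87145852 -0.4661431 ] [0.01793025 0.1916525  0.02201769] 9.9 [452.08084864  -1.62435753  69.95100483]
[-0.39784595  0.26078322 -2.81757625] [-0.07829987  0.07163084  0.04521373] 15.749527861853903 12.0167 [-0.56  0.2   0.56  2.14 -0.14  0.84  0.52]
```

Lifted. I move over the screw, hover just above it, and check the socket against the head in both fixed cameras.

```bash
python3 - <<'E'
from h import *
a=3.19;s=[462.6,177.3]
robot.movep([*s,175],down(a)); robot.servo_line([*s,120],feed=80); robot.hold(.3)
o=robot.observe();print(o["tcp_pos"],o["t"],o["joints"].round(2),o["contact_force"])
tiles=[]
for c in("scene","side"):
    im=viewer.read_camera(c)
    for n in("driver_seat","driver","screw_top","pilot"):
        print(c,n,[(round(d["confidence"],2),world(c,d["at"]).round(1)) for d in viewer.pinpoint(n,c)[:2]])
    cv2.imwrite(f"pics/raw4{c}.png",im[...,::-1])
    x,y=pix(c,[*s,50]).astype(int);print(c,x,y)
    tiles.append(cv2.resize(im[y-35:y+35,x-25:x+25,::-1],None,fx=8,fy=8,interpolation=cv2.INTER_CUBIC))
cv2.imwrite("pics/h4.png",np.hstack(tiles))
E
```

```text
[462.80893233 177.43960133 120.37823019] 13.9 [-0.65  0.34  0.25  2.07 -0.12  0.75  1.3 ] [-0.60175604  0.15976065 -2.5589931 ]
scene driver_seat [(0.92, array([464.5, 172.3,  54.5])), (0.58, array([466.8, 175.9,  38.4]))]
scene driver [(0.76, array([462.7, 178.2,  47.3]))]
scene screw_top [(0.62, array([463.4, 176.4,  39.1]))]
scene pilot [(0.62, array([461.5, 177.7,  25.1])), (0.6, array([671.3,  57.4,  -4.6]))]
scene 242 220
side driver_seat [(0.95, array([459.2, 176. ,  57.4]))]
side driver [(0.84, array([464. , 176.4,  52.3]))]
side screw_top [(0.67, array([462.5, 180.6,  43.3]))]
side pilot [(0.4, array([462.9, 179.2,  23.4]))]
side 399 293
```

View pics/h4.png

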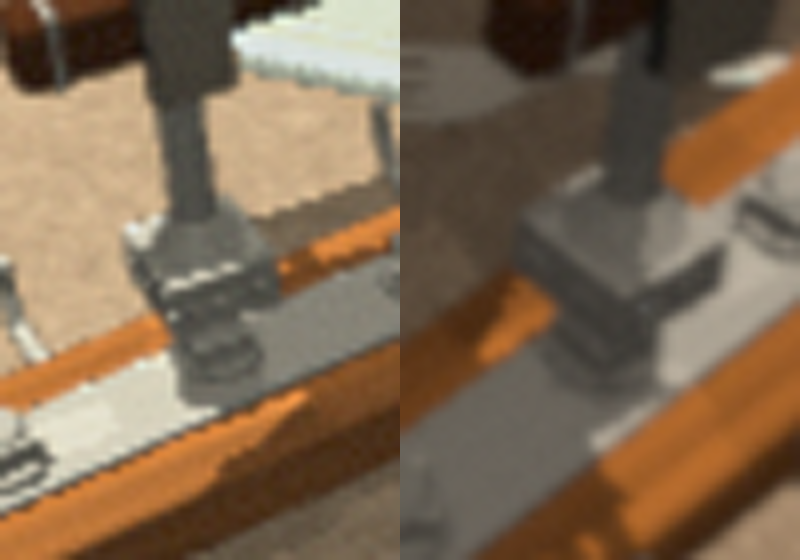

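The socket hovers over the proud screw in both views. I overlay the predicted block and collar to read the offset.

```bash
python3 - <<'E'
from h import *
s=np.array([462.8,177.4]);a=3.19;tiles=[];F=10
for c in("scene","side"):
    im=cv2.imread(f"pics/raw4{c}.png");x,y=pix(c,[462.6,177.3,50]).astype(int);x0,y0=x-20,y-20
    t=cv2.resize(im[y0:y0+50,x0:x0+40],None,fx=F,fy=F,interpolation=cv2.INTER_CUBIC)
    P=lambda X:np.round((pix(c,X)-[x0,y0]+.5)*F).astype(int)
    d=np.array([np.cos(a),np.sin(a)]);n=np.array([-d[1],d[0]])
    for z in(50.4,66.4): cv2.polylines(t,[np.array([P([*(s+15*(i*d+j*n)),z]) for i,j in((1,1),(1,-1),(-1,-1),(-1,1))])],True,(255,255,0),1)
    for z in(29.5,32.5): cv2.polylines(t,[np.array([P([*(s+12*np.array([np.cos(u),np.sin(u)])),z]) for u in np.linspace(0,6.28,40)])],True,(0,0,255),1)
    print(c,[(pix(c,[*(s+e),40])-pix(c,[*s,40])).round(2).tolist() for e in np.eye(2)*5])
    tiles.append(t)
cv2.imwrite("pics/o4.png",np.hstack(tiles))
E
```

```text
scene [[2.31, -0.73], [-0.86, -1.39]]
side [[-2.39, 1.25], [2.06, 1.9]]
```

View pics/o4.png

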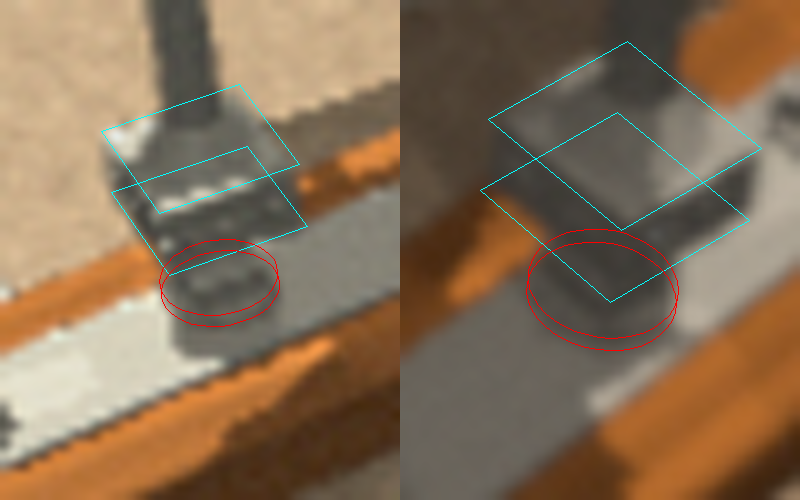

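The overlays agree to about 1–2 mm, which is within what the conical crown can take up. I descend gently in steps, watching force and height (seated is TCP z ≈ 103.5).

```bash
python3 - <<'E'
from h import *
a=3.19;s=[462.8,177.6]
robot.servo_line([*s,116],feed=60); robot.hold(.2)
b=robot.observe()["contact_force"];print("base",b)
z=114
while z>102:
    robot.servo_line([*s,z],feed=20); robot.hold(.08); o=robot.observe(); f=o["contact_force"]-b
    print(z,o["tcp_pos"].round(2),f.round(1),o["wrist_torque"].round(2))
    if f[2]>9: break
    z-=1
print(o["t"])
E
```

```text
base [-0.06734089  0.62756801 -2.16049628]
114 [462.78 177.56 113.97] [ 0.4 -1.2  0.1] [ 0.05  0.   -0.02]
113 [462.78 177.6  113.  ] [ 0.3 -1.4 -0.6] [ 0.03  0.01 -0.01]
112 [462.79 177.59 111.98] [ 0.  -0.7 -0.7] [ 0.01  0.07 -0.06]
111 [462.82 177.59 110.99] [ 0.7 -0.5 -0.4] [ 0.05 -0.03  0.04]
110 [462.79 177.6  109.96] [ 0.1 -0.8 -0.1] [ 0.04 -0.01  0.01]
109 [462.78 177.6  108.98] [ 1.2 -0.5  1. ] [ 0.09 -0.05 -0.04]
108 [462.76 177.6  107.96] [ 0.1 -1.1 -0.9] [ 0.06  0.05 -0.05]
107 [462.79 177.58 106.97] [ 0.2 -0.  -1.3] [ 0.05  0.01 -0.02]
106 [462.78 177.58 105.97] [-0.1 -1.2  0.1] [-0.02 -0.03  0.02]
105 [462.77 177.58 104.96] [ 0.1 -0.5 -0.7] [ 0.03 -0.02  0.01]
104 [462.76 177.58 103.97] [-0.5 -1.8 -0.9] [ 0.02 -0.02 -0.03]
103 [463.09 177.73 103.37] [-0.1 -1.   5.2] [-0.09  0.23  0.03]
18.85
```

Seated at z=103.4. Now I press to about 17 N and turn clockwise in small steps, feeding z and correcting for force.

```bash
cat > turn.py <<'E'
from h import *
base=-2.3
def F(n=3):
    v=[]
    for _ in range(n): robot.hold(.02); o=robot.observe(); v.append([*o["contact_force"],o["tcp_pos"][2],*o["wrist_torque"]])
    return np.mean(v,0)
a=3.19;s=[462.8,177.6];z=103.
while True:
    m=F();f=m[2]-base
    if f>=16 or z<101: break
    z-=min(.3,max(.05,(17-f)*.04)); robot.servo_line([*s,z],feed=20)
print("press",z,m.round(2),robot.observe()["t"])
z0=m[3]; turned=0; n=0
if f>=14:
  while True:
    if f>=14 and f<22: da=.07; a-=da; turned+=da; z-=.112 if turned>.12 else 0
    z-=float(np.clip((17-f)*.03,-.3,.2))
    robot.servo_line([*s,z],feed=10,rotation=down(a))
    m=F();f=m[2]-base;drop=z0-m[3];n+=1
    if n%3==0 or f>24: print(f"{turned:.2f} z{z:.2f} drop{drop:.2f} f{f:.1f} lat{m[0]:.1f},{m[1]:.1f} tz{m[6]:.2f} t{robot.observe()['t']:.1f}")
    if drop>4.3: print("home"); break
    if turned-drop/1.6>.42 or f>30 or n>80: print("STOP",turned,drop,f); break
print(a,z,m.round(2),robot.observe()["joints"].round(2),robot.observe()["t"])
E
python3 turn.py
```

```text
press 101.87539962647358 [-2.7100e+00 -1.3200e+00  1.4300e+01  1.0327e+02 -4.1000e-01  9.1000e-01
 -2.0000e-02] 21.0
0.21 z101.55 drop0.29 f15.8 lat-2.2,-1.9 tz0.00 t21.9
0.42 z101.15 drop0.63 f17.1 lat-2.3,-1.8 tz0.00 t22.8
0.63 z100.82 drop0.96 f17.0 lat-2.1,-1.7 tz-0.01 t23.7
0.84 z100.47 drop1.28 f16.9 lat-2.4,-2.3 tz0.02 t24.6
1.05 z100.11 drop1.62 f17.4 lat-1.4,-1.8 tz0.00 t25.5
1.26 z99.79 drop1.96 f17.6 lat-1.8,-2.1 tz0.01 t26.4
1.47 z99.49 drop2.29 f17.0 lat-1.9,-2.4 tz0.01 t27.3
1.68 z99.17 drop2.62 f17.9 lat-2.2,-2.6 tz0.02 t28.2
1.89 z98.89 drop2.96 f17.1 lat-1.6,-3.0 tz-0.01 t29.1
2.10 z98.59 drop3.28 f18.0 lat-1.9,-2.9 tz-0.00 t30.0
2.31 z98.34 drop3.59 f17.9 lat-2.1,-3.5 tz-0.03 t30.9
2.52 z98.05 drop3.91 f18.0 lat-1.5,-2.8 tz-0.02 t31.8
2.73 z97.76 drop4.24 f17.4 lat-2.1,-3.2 tz0.02 t32.7
home
0.39000000000000135 97.66427104020443 [-1.960e+00 -3.160e+00  1.543e+01  9.892e+01 -1.000e+00  8.200e-01
 -3.000e-02] [-1.17  0.52  0.94  2.11 -0.6   0.8  -1.04] 33.0
```

Steady force and a slope of 1.6 mm/rad, with 4.35 mm of drop over 2.8 rad. I add one small turn to be sure, ease back within the play, lift off and look at the screw.

```bash
python3 - <<'E'
from h import *
s=[462.8,177.6]
def show(t): 
    robot.hold(.06);o=robot.observe();print(t,o["tcp_pos"].round(2),o["contact_force"].round(1),o["t"])
robot.servo_line([*s,97.6],feed=10,rotation=down(.31)); show("extra")
robot.servo_line([*s,98.5],feed=10); show("relax")
robot.servo_line([*s,98.5],feed=10,rotation=down(.38))
robot.servo_line([*s,104],feed=25); show("lift")
robot.servo_line([*s,175],feed=90)
a=.38
robot.servo_line([462.8-60*np.cos(a),177.6-60*np.sin(a),190],feed=100); robot.hold(.3); show("away")
i=viewer.camera_info("wrist");im=viewer.read_camera("wrist")
for n in("screw_top","pilot","driver"):
    print(n,[(round(d["confidence"],2),world("wrist",d["at"],i).round(1)) for d in viewer.pinpoint(n,"wrist")[:3]])
cv2.imwrite("pics/w5.png",im[...,::-1])
print([pix("wrist",[*s,z],i).round(1) for z in (37,41.5)])
print(robot.observe()["grip_width"]*92)
E
```

```text
extra [464.02 176.75  98.81] [-1.7 -2.9 15.9] 33.3083
relax [463.42 177.19  98.88] [-1.2 -2.3  7.6] 33.6167
lift [462.66 177.48 103.85] [ 0.5 -1.5 -2.4] 34.2917
away [407.31 155.16 189.94] [ 0.1 -0.5 -2.7] 36.3583
screw_top [(0.81, array([459.2, 177.3,  37.7]))]
pilot [(0.75, array([463.6, 177.4,  23.5]))]
driver [(0.94, array([406.7, 158.6, 119.1]))]
[array([325.7, 152.5]), array([325.7, 152.7])]
15.820663459147951
```

View pics/w5.png

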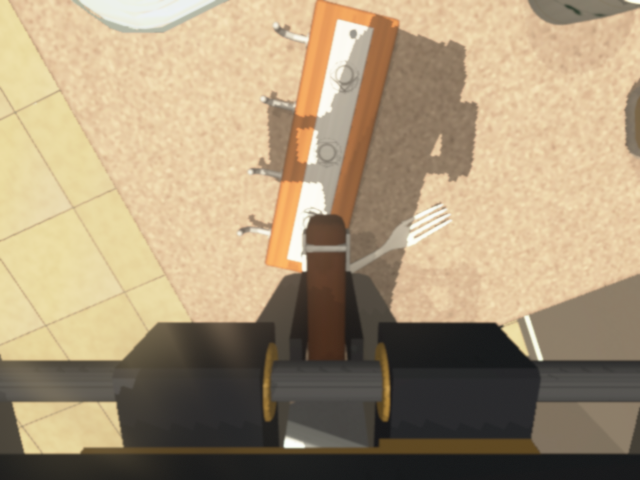

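The screw, at (327,152), no longer stands proud: its top reads about 37.7 mm. The driver is still straight in the grip. I place it back near its old spot; the contact height will also show whether the bar slipped in the fingers.

```bash
python3 - <<'E'
from h import *
a=.38;p=[452,-5]
robot.movep([*p,170],down(a)); robot.servo_line([*p,78],feed=80); robot.hold(.2)
b=robot.observe()["contact_force"][2];z=75.
while z>64:
    robot.servo_line([*p,z],feed=20); robot.hold(.06);o=robot.observe();f=o["contact_force"][2]-b
    if f>4: break
    z-=.5
print("touch",o["tcp_pos"].round(2),f,o["t"])
E
```

```text
touch [452.18  -4.98  69.95] 8.081510060337646 42.5167
```

Contact at z=70, as before: no slip, so the feed is real. I release, retreat and check.

```bash
python3 - <<'E'
from h import *
grip(0.35); robot.hold(.3)
p=robot.observe()["tcp_pos"];robot.servo_line([452,-5,170],feed=70)
robot.servo_line([440,-5,280],feed=120);robot.hold(.5)
tiles=[]
for c in("scene","side"):
    im=viewer.read_camera(c)
    for n in("driver","driver_bar","screw_top"): print(c,n,[(round(d["confidence"],2),world(c,d["at"]).round(1)) for d in viewer.pinpoint(n,c)[:2]])
    x,y=pix(c,[455,80,40]).astype(int);x0=max(x-65,0);y0=max(y-75,0)
    tiles.append(cv2.resize(im[y0:y0+150,x0:x0+130,::-1],(390,450)))
cv2.imwrite("pics/f6.png",np.hstack(tiles));print(robot.observe()["t"])
E
```

```text
scene driver [(0.9, array([449.2,  -4.2,   0.6]))]
scene driver_bar [(0.89, array([450.8,  -7.3,  87. ]))]
scene screw_top [(0.47, array([462.2, 178. ,  35.9]))]
side driver [(0.78, array([455. ,  -6.4,   4.2]))]
side driver_bar [(0.6, array([453. ,  -4.9,  89. ]))]
side screw_top [(0.62, array([463.8, 182.9,  39.4]))]
46.8167
```

View pics/f6.png

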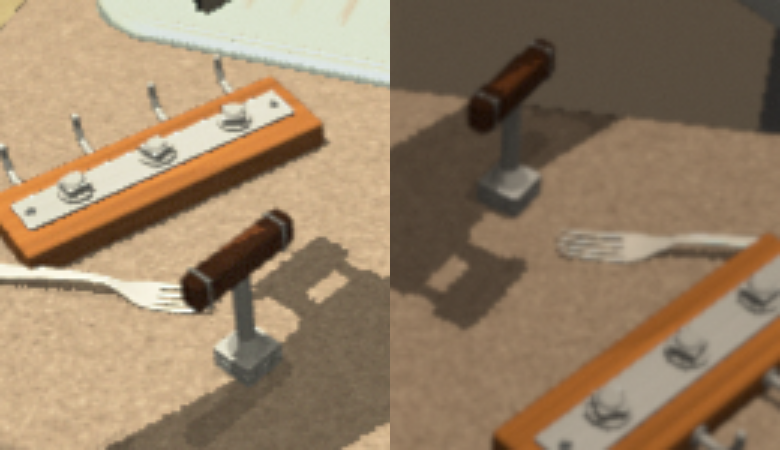

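The driver stands upright on the bare worktop, clear of the rail and the fork, and all three screws look equally low. I hand the job in.

```bash
python3 -c "
from cell import robot
print(robot.job_done())"
```

```text
the job is handed in; nothing more can be done
None
```

I drove the proud screw home (about 4.4 mm in, at about 17 N), stood the driver upright on the worktop clear of the rail, and handed the job in at about 47 s; no verdict came back.

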